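# Tap the locking wedge home on the shaker

## Robot

A 6-joint arm with a two-finger parallel gripper is mounted at the origin on the work surface. World frame = base frame: x ahead of the robot, y to its left, z up, the work surface at z = 0. Lengths are in m, angles in degrees, forces in N, time in s.
With the tool pointing down it reaches from about 0.3 to 0.75 m from the base axis. Payload 8.5 kg.
Tool frame: the origin (TCP) lies at the very end of the fingers, on their centre line; the grasp point (between the pads) lies 19 mm behind it (env.pinch_z is the distance from the TCP to the grasp point, in m); z points along the fingers, y is the line along which they close (so a half turn about z gives the same grasp; the last joint's range is limited). The gripper opens to 85 mm and grips with 20 to 120 N. Pads are 22 mm wide; open, the fingers measure 114 mm over their backs; the gripper's body (76 mm by 85 mm) begins 54 mm behind the grasp point. The pads swing forward as they close: fully open they stand 13 mm farther back than shut.
Start: joints at [-88.024, 21.807, 74.336, -0, 83.858, -12.336], TCP at [0.136, -0.533, 0.231] pointing down, gripper open.
Joint ranges: [-178.18, 178.18], [-50.72, 133.34], [12.68, 142.11], [-81.47, 261.47], [9.98, 163.14], [-165.26, 165.26]. Speed limits (degrees/s): [136.94, 136.94, 180, 180, 180, 180].

## Interface

Orientations are given as a 3x3 rotation matrix whose columns are the frame's x, y, z axes.
In Python, from rig import env, viewer gives the robot as it stands.
- The arm moves only by the tool drive_tool, never from a script. Its argument "series" is a list of rows, each a list of 3 entries, a list of its own where there are three numbers: the shift along the tool's x, y, z in m, then the turn about the tool's z in degrees, then the finger opening in m, from 0 to 0.0854. A call has 1 to 20 rows; each row is the pose to reach, as a shift and turn from the pose commanded when the call began, along the tool's axes at that moment; what a row does not reach only later rows make up. A row lasts 1/10 s, in which the tool goes at most 50 mm and 8.59 degrees, less where a joint would pass 70% of its speed; a pose out of reach is approached as far as the arm can. A call with a gripper value outside its range is refused whole. The fingers move at their own pace and stop on an object; "newtons" is the grip in N (left out, the last holds). Time passes only in rows, so rows that repeat a pose let the fingers close. It gives the time, the measured TCP pose, the force, the opening and the grip force at its end, in the units of the state.
- env.observe(): the state, without advancing time (a new reading comes with each control period).
- viewer.get_image(name): name is "scene" or "top" or "wrist"; returns a dict with "img" (420x560x3 uint8, red, green, blue), "depth" (420x560 float32, m along the optical axis (not along the pixel's ray), 0 where there is no reading), "camera_matrix" (3x3 intrinsics, pixels), "distortion" ([k1, k2, p1, p2, k3] as OpenCV has them; the pictures are not rectified), "rvec" (rotation vector, rad) and "tvec" (3), from world to camera coordinates, as OpenCV has them. Camera axes: x right, y down, z forward; pixel columns grow to the right and rows downward; lengths in m; the calibration is good to about 2 mm. A picture is of the moment at which its call begins.
- env.close_job(): hands the job in; it is judged then, once.
The state is a dict: "time_s": time; "q": joint angles; "qvel": joint speeds; "joint_efforts": joint torques, N m; "position": TCP position; "tool_rot": TCP orientation; "ft_force": force on the tool from outside, world axes, zero at the start; "wrist_torque": the same for the moment, N m; "grip_width": finger opening in m; "gripper_force": force on a finger pad.
Only numpy, scipy, OpenCV 4.12 (cv2) and the standard library are available. Lean on these libraries where they do the work, as an engineer would, in place of code of your own. Each camera call takes 0.05 s, during which the arm holds its last target. There are 200 camera calls.

## Task

Lock the tube rack on the shaker: take the plastic wedge out of its stand, set its thin end lightly in the slot between the shaker's end wall and the rack's sloping nose, and let go so that it stands there by itself. Then tap it down on its head with the closed gripper, using firm but light taps and no hard blows, until it goes no further and sits tight, and take the hand away. Leave the pen, the single dish and the jar on the bench where they are.

Things in the scene. Friction and masses are not known exactly. Their poses are not given: they have to be found in the camera images.
- wedge: Grey plastic wedge, 95 mm tall, 60 g, thin end down. Origin: middle of the thin end's underside, z up. Blade 30 mm wide (x), 70 mm long; flat upright back at y = -5 mm; front slopes from y = +5 mm at the thin end (10 mm thick) by 1 mm per 5 mm of height to +19. Head on top 44 (x) by 28 (y -5 to +23) by 25 mm high (z 70 to 95), overhanging the blade by 7 mm at each x end.
- wedge_top (a point): Centre of the top face of the wedge's head (0, 9, 95 mm in the wedge's frame): where to tap. Axes as the wedge. A push of 2 to 7 N here drives the wedge down and the rack towards the fence; once the rack meets the fence the wedge stops, and a push of 10 to 15 N jams it tight; it stays tight.
- stand: White block 90 by 75 by 78 mm high, fixed, with one pocket 36 mm (x) by 30 mm (y) open at the top; the wedge hangs in it by its head's overhanging ends, its axes parallel to the stand's within a few degrees. Origin at the centre of its underside.
- shaker: Grey bench shaker 190 by 262 mm, fixed; platform's upper face at z = 68 mm. End wall with groove (point slot) at its -y end; at +y a fence 50 mm high with rubber face, bolted on by hand: its place differs by some mm from day to day and is not measured. The rack stands between, with 2 to 8.5 mm of play. At its stop the wedge's thin end is 0 to 32 mm above the platform, never on it.
- slot (a point): Middle of the upper edge of the groove's back face, on the shaker's end wall, 65 mm above the platform. Axes as the shaker: y out of the groove to the rack. Groove upright, 34 mm wide (x), 8 mm deep. The wedge stands in it with its axes parallel to these, its flat back against the groove's back face and its slope against the rack's nose.
- rack: Blue tube rack 90 (x) by 125 by 60 mm with capped tubes standing 88 mm high, about 0.8 kg, loose on the platform between two low rails. Origin on its underside. Its -y end has a nose 26 mm wide with a face sloping like the wedge. Thin plastic: a squeeze of over 80 N between wedge and rack cracks it; pushes of 10 to 15 N, met at 20 mm/s or less, keep well below that.
- nose (a point): On the rack: middle of the upper edge of the nose's sloping face, 66 mm above the platform; from there the face runs down towards the end wall by 1 mm per 5 mm. The slot's open width at the top is its y distance from point slot, 13.5 to 15 mm at the start.
- dish: Single culture dish, 92 mm diameter, 15 mm high; leave alone. Origin at the underside's centre.
- marker: Marker pen 130 mm long (x), 13 mm thick, lying; leave alone. Origin at the middle of its underside.
- jar: White jar, 56 mm diameter, 60 mm high; leave alone. Origin at the underside's centre.
Mind the look-alikes: they are no part of the job. Of the things that look like the wedge, the middle-sized one is meant. Several things have the shape of the rack; the one meant has the colours described above.

How it is judged:
By the outcome, as a careful person would: the job done as asked, in the order asked, and still so for the second after the job is handed in, with the robot touching nothing.
It also fails if it takes over 51 s, if anything falls off the work surface, if the arm or the gripper's body presses on something with over 40 N, if the wrist force passes 120 N, or if a joint passes its speed limit or range.

## Working session

There is one attempt and no reset: what is moved stays moved. The work goes in short steps, Python scripts to look and compute and a tool call to move; the robot and the scene stay as the last step left them, time stands still between calls to the robot, and variables do not carry over. Pictures are saved under pics/ and viewed, at most 10 in all, crops included, and the job is handed in when it is done.

Besides the shell and the picture viewer there is one more tool, called after ">>>" in YAML: its name, and indented under it one key for each argument. drive_tool: Moves the arm, as the interface text tells. Its arguments: {"type":"object","properties":{"series":{"type":"array"},"newtons":{"type":"number"}},"required":["series"]}

```bash
mkdir -p pics; ls; cat > h.py <<'E'
import numpy as np,cv2,pickle
def snap(name,tag):
    from rig import viewer
    d=viewer.get_image(name); pickle.dump(d,open(f'{tag}.pkl','wb')); cv2.imwrite(f'pics/{tag}.png',d['img'][:,:,::-1]); return d
def ld(tag): return pickle.load(open(f'{tag}.pkl','rb'))
def world(d,u,v,z=None):
    """pixel -> world, by depth, or by plane of height z"""
    n=cv2.undistortPoints(np.array([[[u,v]]],float),d['camera_matrix'],np.array(d['distortion']))[0,0]
    R=cv2.Rodrigues(np.array(d['rvec'],float))[0]; t=np.array(d['tvec'],float).ravel()
    ray=R.T@np.array([*n,1.]); c=-R.T@t
    s=(z-c[2])/ray[2] if z is not None else np.median(d['depth'][int(v)-1:int(v)+2,int(u)-1:int(u)+2])
    return c+s*ray
def cloud(d):
    h,w=d['depth'].shape; vv,uu=np.mgrid[:h,:w]
    n=cv2.undistortPoints(np.stack([uu.ravel(),vv.ravel()],1)[:,None].astype(float),d['camera_matrix'],np.array(d['distortion']))[:,0]
    R=cv2.Rodrigues(np.array(d['rvec'],float))[0]; t=np.array(d['tvec'],float).ravel()
    P=np.c_[n,np.ones(len(n))]*d['depth'].reshape(-1,1)
    return ((P-t)@R).reshape(h,w,3)
E
python3 - <<'E'
from h import *
import cv2
a=snap('top','top0');b=snap('scene','scene0')
big=lambda i:cv2.resize(i[:,:,::-1],(800,600),interpolation=cv2.INTER_CUBIC)
cv2.imwrite('pics/t0.png',big(a['img']));cv2.imwrite('pics/s0.png',big(b['img']))
E
```

```text
pics
```

View pics/t0.png

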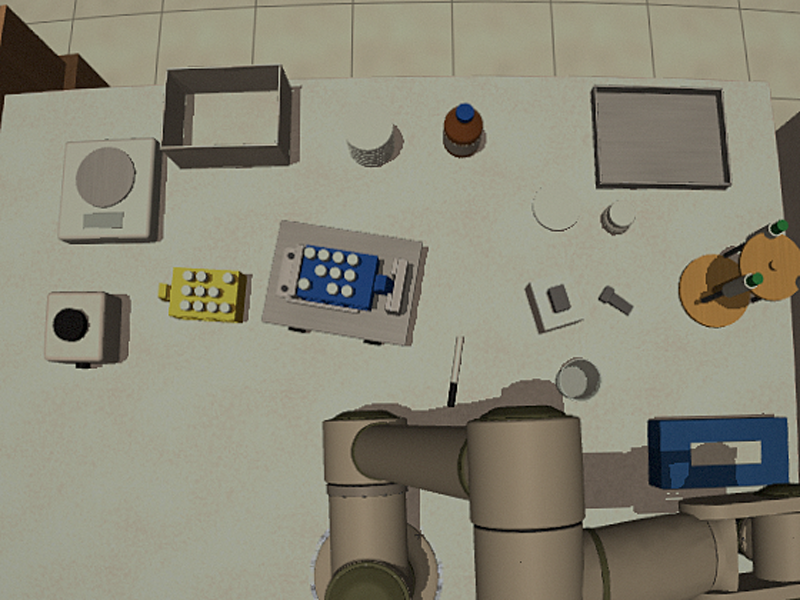

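View pics/s0.png

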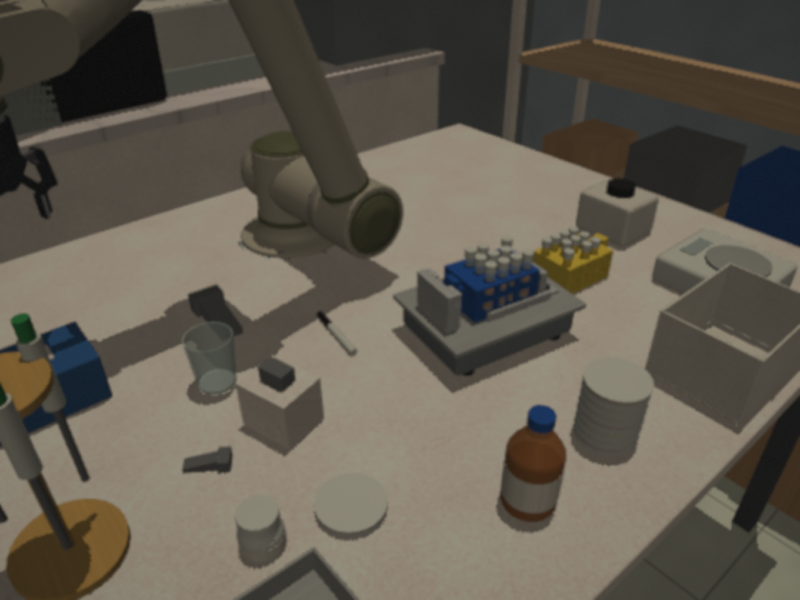

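The top view has three wedge-like things: the one hanging in the white stand at (558,298), a small one lying at (616,300), and a larger dark one lying near the arm, at (215,308) in the scene view. The middle-sized one, in the stand, is meant. The blue rack on the shaker is at (338,278); the yellow one at (205,293) is a decoy. The end wall is on the right at (398,287). I'll confirm with an enlarged crop and measure from the depth cloud.

```bash
python3 - <<'E'
from h import *
a=ld('top0');C=cloud(a)
c1=cv2.resize(a['img'][150:250,180:300,::-1],None,fx=5,fy=5,interpolation=cv2.INTER_CUBIC)[:500,:600]
s=ld('scene0')['img']
A=cv2.resize(a['img'][145:245,180:300,::-1],(480,400),interpolation=cv2.INTER_CUBIC)
B=cv2.resize(a['img'][190:240,360:450,::-1],(320,178),interpolation=cv2.INTER_CUBIC)
D=cv2.resize(s[190:340,120:260,::-1],(320,343),interpolation=cv2.INTER_CUBIC)
im=np.zeros((521,800,3),np.uint8);im[:400,:480]=A;im[:178,480:]=B;im[178:521,480:]=D
cv2.imwrite('pics/crop1.png',im)
def top(name,lo,hi,zl,zh):
    m=np.all((C>[*lo,zl])&(C<[*hi,zh]),axis=2); P=C[m]
    if len(P)<5: print(name,len(P));return
    r=cv2.minAreaRect((P[:,:2]*1000).astype(np.float32)); print(name,len(P),P.mean(0).round(4),np.median(P[:,2]).round(4),np.round(r[0],1),np.round(r[1],1),round(r[2],1))
print([world(a,*p).round(3).tolist() for p in [(390,209),(431,210),(278,200),(267,198),(237,195),(202,195)]])
w=world(a,390,209)
top('head',w[:2]-.04,w[:2]+.04,.088,.13)
top('stand',w[:2]-.08,w[:2]+.08,.07,.084)
k=world(a,278,200)
top('wall',k[:2]-[.07,.04],k[:2]+[.07,.04],.125,.142)
top('nose',k[:2]+[-.05,0.0],k[:2]+[.05,.09],.12,.14)
E
```

```text
[[0.492, -0.319, 0.105], [0.502, -0.444, 0.016], [0.511, -0.043, 0.134], [0.516, -0.017, 0.133], [0.525, 0.057, 0.13], [0.535, 0.154, 0.075]]
head 210 [ 0.4934 -0.3203  0.1024] 0.103 [ 494.  -321.4] [41.6 30.3] 16.7
stand 788 [ 0.4934 -0.3221  0.0785] 0.0786 [ 494.4 -323. ] [88.5 75.3] 16.4
wall 420 [ 0.5147 -0.0361  0.1333] 0.1335 [515.4 -25.3] [56.3 91. ] 81.3
nose 800 [0.5156 0.0019 0.13  ] 0.1299 [514.7   1.4] [89.7 92.8] 89.4
```

View pics/crop1.png

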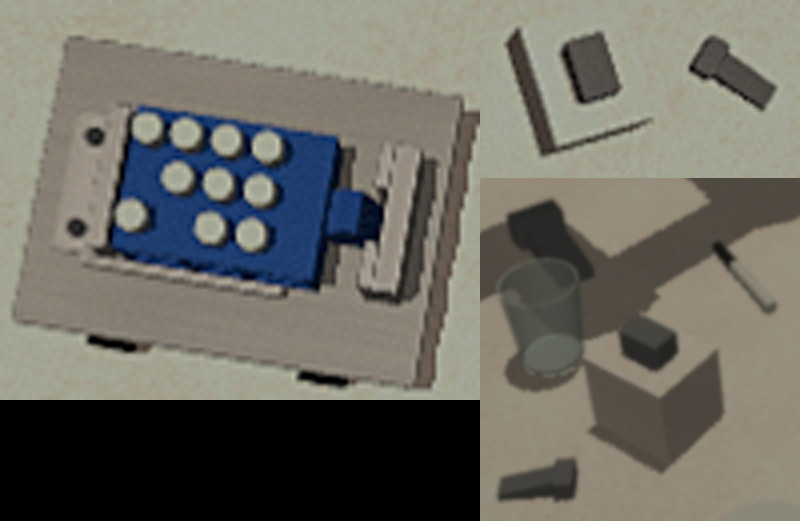

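The middle-sized wedge, head about 42x30 mm, does hang in the white stand. The blue rack's nose at (350,215) in the crop faces the end wall. Next: shaker yaw, wall edge and nose.

```bash
python3 - <<'E'
from h import *
a=ld('top0');C=cloud(a)
m=np.all((C>[.36,-.15,.06])&(C<[.68,.22,.075]),axis=2);P=C[m]
r=cv2.minAreaRect((P[:,:2]*1000).astype(np.float32));print('plat',np.round(r[0],1),np.round(r[1],1),round(r[2],2),np.median(P[:,2]))
yaw=np.radians(r[2] if r[2]<45 else r[2]-90);ex=np.array([np.cos(yaw),np.sin(yaw)]);ey=np.array([-ex[1],ex[0]]);o=np.array(r[0])/1000
print('yaw',np.degrees(yaw))
L=np.stack([(C[...,:2]-o)@ex,(C[...,:2]-o)@ey,C[...,2]],-1)
M=np.all((L>[-.11,-.14,.1])&(L<[.11,.14,.18]),axis=2);Q=L[M]
# profile along y at middle x
for xs in np.arange(-.06,.061,.01):
    q=Q[abs(Q[:,0]-xs)<.005]; q=q[(q[:,1]<-.04)]
    q=q[np.argsort(q[:,1])]
    print(round(xs,3),[(round(b[1]*1000),round(b[2]*1000)) for b in q[:: max(1,len(q)//14)]])
print('ex',ex,'ey',ey,'o',o)
from rig import env
s=env.observe();print(s['time_s'],s['position'],np.round(s['tool_rot'],3).tolist(),s['q'])
E
```

```text
plat [531.6  59.5] [262.2 189.6] 80.05 0.0692687673276581
yaw -9.94525146484375
-0.06 []
-0.05 [(-114, 102), (-112, 115), (-109, 115), (-107, 114), (-104, 111), (-101, 104), (-100, 125), (-96, 100), (-94, 115), (-91, 108), (-61, 107), (-59, 108), (-56, 104), (-50, 126), (-48, 127), (-43, 105), (-41, 108)]
-0.04 [(-114, 125), (-112, 137), (-109, 134), (-105, 131), (-101, 132), (-97, 129), (-95, 137), (-91, 126), (-61, 126), (-57, 126), (-54, 109), (-51, 107), (-47, 127), (-44, 125)]
-0.03 [(-114, 128), (-112, 132), (-110, 140), (-105, 135), (-102, 133), (-99, 133), (-95, 134), (-92, 136), (-62, 123), (-59, 132), (-55, 127), (-50, 126), (-48, 128), (-43, 130), (-41, 133)]
-0.02 [(-114, 110), (-113, 132), (-110, 134), (-107, 134), (-104, 131), (-101, 132), (-96, 133), (-93, 134), (-61, 110), (-60, 123), (-58, 128), (-54, 128), (-51, 125), (-48, 126), (-46, 128), (-42, 125)]
-0.01 [(-114, 134), (-109, 136), (-104, 137), (-99, 134), (-87, 113), (-84, 130), (-80, 102), (-76, 119), (-72, 133), (-68, 116), (-63, 119), (-59, 130), (-54, 128), (-49, 128), (-44, 127)]
0.0 [(-114, 130), (-112, 1
[... 568 characters left out ...]
 133), (-110, 134), (-107, 132), (-104, 133), (-102, 131), (-99, 136), (-96, 132), (-93, 133), (-61, 116), (-59, 125), (-57, 134), (-54, 129), (-50, 131), (-47, 131), (-44, 132), (-40, 123)]
0.04 [(-114, 104), (-112, 131), (-109, 135), (-105, 131), (-102, 133), (-97, 133), (-94, 132), (-92, 131), (-61, 114), (-60, 129), (-58, 133), (-54, 124), (-50, 129), (-48, 133), (-44, 130), (-41, 131)]
0.05 []
0.06 []
ex [ 0.98497323 -0.17270707] ey [0.17270707 0.98497323] o [0.53158313 0.05949812]
0.1 [ 0.13593298 -0.53267563  0.23078848] [[0.969, 0.247, -0.0], [0.247, -0.969, 0.001], [0.0, -0.001, -1.0]] [-8.80242551e+01  2.18363469e+01  7.43791145e+01 -2.81546202e-03
  8.38554946e+01 -1.23352982e+01]
```

>>> drive_tool:
  series:
    - [[0.04, -0.012, 0], 0, 0.06]
    - [[0.09, -0.026, 0], 0, 0.06]
    - [[0.135, -0.04, 0], -1, 0.06]
    - [[0.18, -0.053, 0], -1, 0.06]
    - [[0.225, -0.066, 0], -2, 0.06]
    - [[0.27, -0.079, 0.005], -2, 0.06]
    - [[0.315, -0.092, 0.01], -2.3, 0.06]
    - [[0.355, -0.104, 0.02], -2.3, 0.06]
    - [[0.385, -0.113, 0.03], -2.3, 0.06]
    - [[0.399, -0.117, 0.03], -2.3, 0.06]
    - [[0.399, -0.117, 0.03], -2.3, 0.06]
    - [[0.399, -0.117, 0.03], -2.3, 0.06]

```text
time_s: 1.3
position: [0.493, -0.3216, 0.2017]
tool_rot: [[0.958, 0.286, -0.0], [0.286, -0.958, -0.001], [-0.0, 0.001, -1.0]]
ft_force: [-0.2, 0.1, -0.2]
grip_width: 0.0602
gripper_force: 0.0
```

```bash
cat > fit.py <<'E'
from h import *
def rect(C,c,half,zl,zh,name):
    m=np.all((C>[c[0]-half,c[1]-half,zl])&(C<[c[0]+half,c[1]+half,zh]),axis=2);P=C[m]
    r=cv2.minAreaRect((P[:,:2]*1000).astype(np.float32));print(name,len(P),'ctr',np.round(r[0],1),'size',np.round(r[1],1),'ang',round(r[2],1),'z',P[:,2].mean().round(4))
E
python3 - <<'E'
from fit import *
d=snap('wrist','w1');cv2.imwrite('pics/w1b.png',cv2.resize(d['img'][:,:,::-1],(800,600)))
from rig import env
s=env.observe();print(s['time_s'],s['position'],np.round(s['tool_rot'],3).tolist(),s['grip_width'],s['ft_force'])
C=cloud(d);rect(C,[.494,-.321],.04,.094,.12,'head');rect(C,[.494,-.323],.08,.07,.086,'stand')
E
```

```text
1.35 [ 0.49277358 -0.32190202  0.20178594] [[0.959, 0.285, 0.0], [0.285, -0.959, -0.001], [-0.0, 0.001, -1.0]] 0.059940985912878046 [-0.01338372  0.47799911 -0.69639107]
head 1621 ctr [ 494.5 -323.2] size [43.5 28. ] ang 16.1 z 0.1017
stand 5779 ctr [ 494.  -323.4] size [90.6 75.3] ang 15.8 z 0.077
```

View pics/w1b.png

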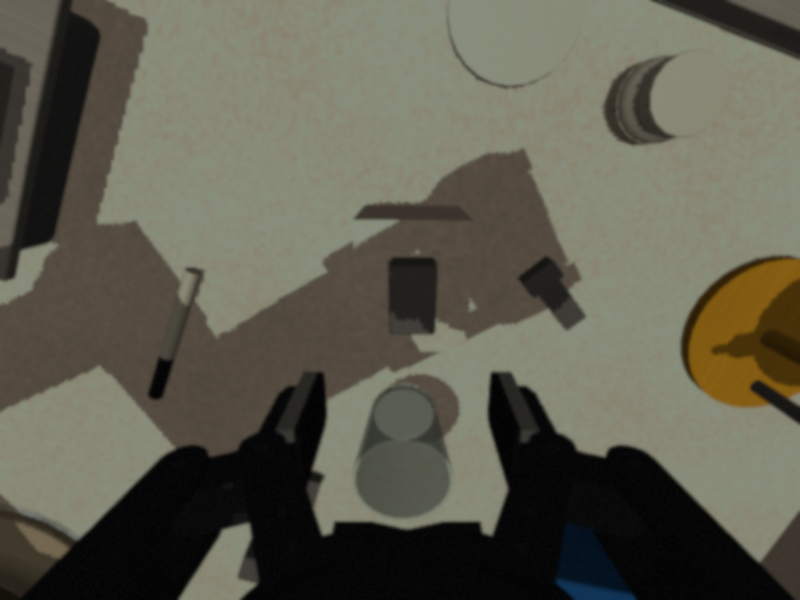

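The head is right below the tool at (412,296). I'll go down and grip it across y.

>>> drive_tool:
  series:
    - [[0.001, 0.0015, 0.04], 0.5, 0.06]
    - [[0.001, 0.0015, 0.08], 0.5, 0.06]
    - [[0.001, 0.0015, 0.105], 0.5, 0.06]
    - [[0.001, 0.0015, 0.115], 0.5, 0.06]
    - [[0.001, 0.0015, 0.118], 0.5, 0.06]
    - [[0.001, 0.0015, 0.118], 0.5, 0.045]
    - [[0.001, 0.0015, 0.118], 0.5, 0.02]
    - [[0.001, 0.0015, 0.118], 0.5, 0.02]
    - [[0.001, 0.0015, 0.118], 0.5, 0.02]
    - [[0.001, 0.0015, 0.118], 0.5, 0.02]
    - [[0.001, 0.0015, 0.118], 0.5, 0.02]
  newtons: 35

```text
time_s: 2.45
position: [0.4955, -0.3227, 0.085]
tool_rot: [[0.961, 0.278, 0.002], [0.278, -0.961, -0.003], [0.001, 0.003, -1.0]]
ft_force: [-1.9, -0.8, 6.9]
grip_width: 0.0275
gripper_force: 34.9
```

>>> drive_tool:
  series:
    - [[0, 0, -0.01], 0, 0.02]
    - [[0, 0, -0.04], 0, 0.02]
    - [[0, 0, -0.085], 0, 0.02]
    - [[0, 0, -0.13], 0, 0.02]
    - [[0, 0, -0.165], 0, 0.02]
    - [[0, 0, -0.18], 0, 0.02]
    - [[0, 0, -0.18], 0, 0.02]
    - [[0, 0, -0.18], 0, 0.02]

```text
time_s: 3.25
position: [0.4948, -0.3217, 0.2628]
tool_rot: [[0.961, 0.278, -0.001], [0.278, -0.961, 0.001], [-0.0, -0.001, -1.0]]
ft_force: [0.5, -0.4, -0.7]
grip_width: 0.0276
gripper_force: 34.7
```

```bash
python3 - <<'E'
from h import *
d=snap('scene','s2')
R=d['rvec'];p=cv2.projectPoints(np.array([[.494,-.323,.23],[.494,-.323,.28]]),np.array(d['rvec']),np.array(d['tvec']),d['camera_matrix'],np.array(d['distortion']))[0][:,0];print(p)
u,v=p[0].astype(int);y0=max(0,v-60);x0=max(0,u-80)
print(x0,y0)
c=d['img'][y0:y0+120,x0:x0+160,::-1];cv2.imwrite('pics/c2.png',cv2.convertScaleAbs(cv2.resize(c,None,fx=5,fy=5,interpolation=cv2.INTER_CUBIC),alpha=1.8))
E
```

```text
[[185.4891768  200.47853699]
 [182.00129153 176.10116919]]
105 140
```

View pics/c2.png

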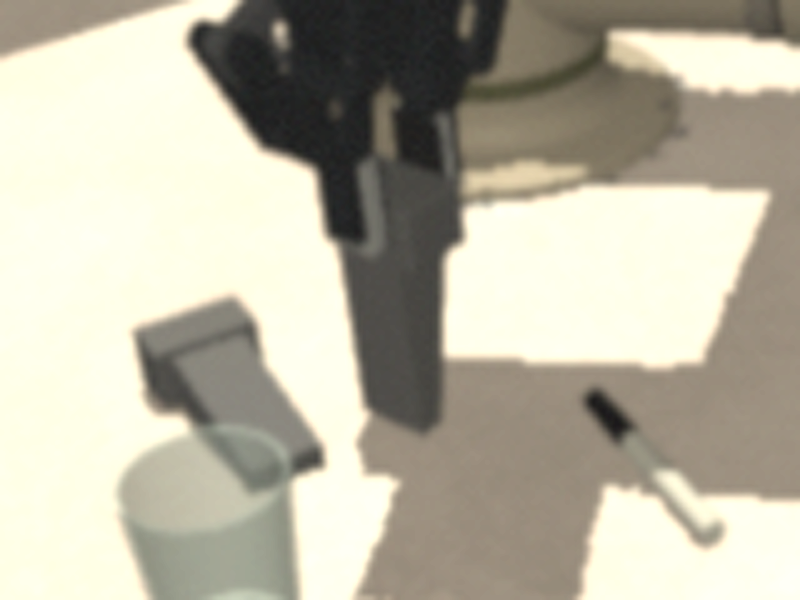

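```bash
python3 - <<'E'
from h import *
d=ld('s2')
yaw=np.radians(16.2)
c0=np.array([.4948,-.3217]);zt=.2628+.018
im=d['img'][140:260,105:265,::-1];im=cv2.convertScaleAbs(cv2.resize(im,None,fx=5,fy=5,interpolation=cv2.INTER_CUBIC),alpha=1.8)
for f,col in((0,(0,0,255)),(1,(0,255,0))):
    a=yaw+np.pi*f;ex=np.array([np.cos(a),np.sin(a)]);ey=np.array([-ex[1],ex[0]])
    pts=[(x,y,z) for (y,z) in((-5,0),(5,0),(19,70),(-5,70)) for x in(-15,15)]
    W=np.array([[*(c0+ex*x/1e3+ey*(y-9)/1e3),zt-.095+z/1e3] for x,y,z in pts])
    p=(cv2.projectPoints(W,np.array(d['rvec']),np.array(d['tvec']),d['camera_matrix'],np.array(d['distortion']))[0][:,0]-[105,140])*5
    o=im.copy() if f==0 else o
    for i,j in((0,1),(2,3),(4,5),(6,7),(0,2),(2,4),(4,6),(1,3),(3,5),(5,7),(0,6),(1,7)): cv2.line(o,tuple(map(int,p[i])),tuple(map(int,p[j])),col,1)
cv2.imwrite('pics/c3.png',cv2.resize(o[200:460,280:520],(554,600)))
E
```

```text
(no output)
```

View pics/c3.png

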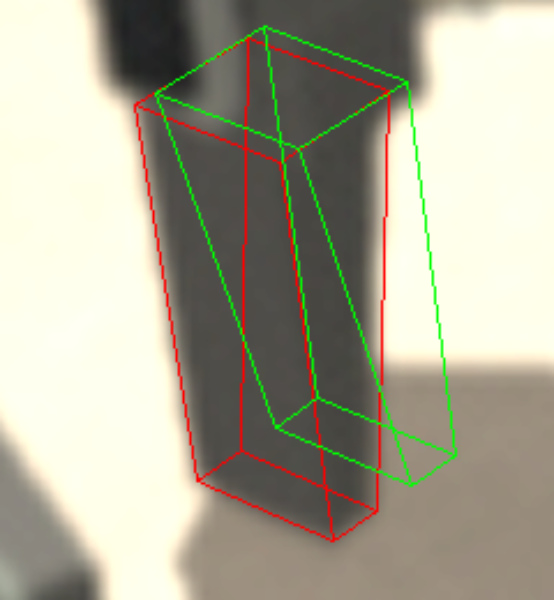

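The red outline (wedge x at +16°, slope towards +y) fits the picture, so a turn of about +26° is needed. I'll carry the wedge above the slot and look from there.

>>> drive_tool:
  series:
    - [[0.007, -0.018, 0], 2, 0.02]
    - [[0.02, -0.054, 0], 6, 0.02]
    - [[0.036, -0.096, 0], 10, 0.02]
    - [[0.052, -0.14, 0], 14, 0.02]
    - [[0.068, -0.182, 0], 18, 0.02]
    - [[0.083, -0.222, 0], 22, 0.02]
    - [[0.096, -0.257, 0], 25, 0.02]
    - [[0.103, -0.276, 0], 26, 0.02]
    - [[0.105, -0.281, 0], 26.1, 0.02]
    - [[0.105, -0.281, 0], 26.1, 0.02]
    - [[0.105, -0.281, 0], 26.1, 0.02]

```text
time_s: 4.4
position: [0.5179, -0.0239, 0.2627]
tool_rot: [[0.985, -0.174, -0.001], [-0.174, -0.985, -0.0], [-0.001, 0.0, -1.0]]
ft_force: [0.3, -0.2, -0.9]
grip_width: 0.0272
gripper_force: 34.7
```

```bash
python3 - <<'E'
from h import *
d=snap('wrist','w2');cv2.imwrite('pics/w2b.png',cv2.convertScaleAbs(cv2.resize(d['img'][:,:,::-1],(800,600)),alpha=1.5))
snap('top','t2');snap('scene','s3')
E
```

```text
(no output)
```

View pics/w2b.png

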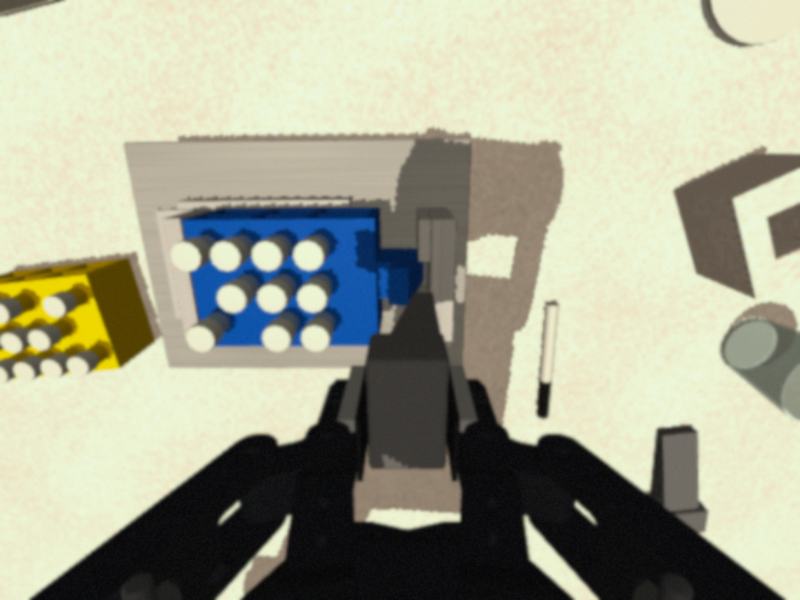

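The wrist view shows the wedge, with its thin end at about (423,295), and the wall at (435,250) with the nose at (400,275). Next I'll measure both in the same cloud, in shaker axes.

```bash
python3 - <<'E'
from h import *
yaw=np.radians(-10);ex=np.array([np.cos(yaw),np.sin(yaw)]);ey=np.array([-ex[1],ex[0]]);t=np.array([.5179,-.0239])
def loc(tag):
    C=cloud(ld(tag));return np.stack([(C[...,:2]-t)@ex,(C[...,:2]-t)@ey,C[...,2]],-1)*1000
L=loc('w2')
sel=lambda L,lo,hi:L[np.all((L>lo)&(L<hi),axis=2)]
w=sel(L,[-30,-40,180],[40,40,300]);print('wedge pts',len(w))
for z in range(184,284,8):
    q=w[abs(w[:,2]-z)<4]
    if len(q)>3: print(z,len(q),'x',np.percentile(q[:,0],[5,50,95]).round(1),'y',np.percentile(q[:,1],[1,99]).round(1))
for tag in('w2','top0'):
    L=loc(tag);print(tag)
    q=sel(L,[-70,-60,126],[70,-5,142]); print('wall x',np.percentile(q[:,0],[.5,99.5]).round(1))
    for x in range(-56,60,4):
        r=q[abs(q[:,0]-x)<2]; 
        if len(r)>2: print(x,len(r),'y',r[:,1].min().round(1),r[r[:,1]<-9][:,1].max().round(1) if (r[:,1]<-9).any() else '')
    n=sel(L,[-12,-14,128],[12,25,142]);print('nose',len(n), n[:,0].min() if len(n) else'',n[:,0].max()if len(n) else'',np.percentile(n[:,1],[0,2,5]) if len(n) else '')
E
```

```text
wedge pts 8550
184 14 x [12.4 12.7 12.9] y [-11.7  -2. ]
192 50 x [12.3 12.6 13. ] y [-12.   -0.7]
200 66 x [12.3 12.7 13. ] y [-12.    0.7]
208 84 x [12.4 12.7 13.1] y [-12.2   2.6]
216 100 x [12.4 12.7 13.2] y [-12.    3.9]
224 127 x [12.4 12.7 13.2] y [-12.1   5.1]
232 151 x [12.3 12.7 13.1] y [-12.1   7.1]
240 80 x [12.4 12.8 13.3] y [-12.   8.]
256 146 x [19.3 19.8 20.2] y [-11.8  14.8]
264 385 x [11.  19.8 20.2] y [-18.2  21.3]
272 744 x [ 6.8 19.4 20.2] y [-24.9  27.9]
280 4935 x [-19.9   3.4  19.1] y [-23.   26.1]
w2
wall x [-44.   44.1]
-44 17 y -30.1 -25.9
-40 20 y -29.9 -24.7
-36 28 y -29.7 -21.7
-32 34 y -29.7 -21.5
-28 38 y -29.5 -20.5
-24 38 y -29.3 -19.5
-20 43 y -29.1 -18.4
-16 47 y -29.1 -18.3
-12 55 y -29.9 -17.2
-8 57 y -29.8 -16.2
-4 65 y -29.6 -14.2
0 69 y -29.5 -14.1
4 68 y -29.4 -14.0
8 68 y -29.2 -14.0
12 67 y -29.1 -13.9
16 84 y -28.9 -9.2
20 108 y -29.8 -9.1
24 118 y -29.7 -9.1
28 108 y -29.4 -9.0
32 106 y -29.4 -9.0
36 125 y -29.2 -9.0
40 107 y -29.0 -9.8
44 79 y -29.0 -9.8
nose 382 -11.93482738944699 11.970660067313144 [0.09572674 0.10499494 0.11350127]
top0
wall x [-46.8  43. ]
-48 6 y -28.0 -10.8
-44 18 y -29.4 -10.1
-40 14 y -29.5 -9.4
-36 15 y -28.5 -9.2
-32 18 y -29.7 -10.6
-28 17 y -29.4 -9.8
-24 15 y -28.6 -9.4
-20 16 y -28.2 -10.9
-16 10 y -27.3 -14.8
-12 13 y -29.5 -14.4
-8 10 y -28.5 -13.9
-4 10 y -27.7 -15.5
0 11 y -29.5 -14.3
4 12 y -28.7 -13.9
8 11 y -28.3 -16.0
12 10 y -29.3 -14.8
16 18 y -28.9 -9.2
20 15 y -28.7 -10.9
24 17 y -27.7 -10.3
28 18 y -29.2 -9.5
32 15 y -29.1 -11.4
36 15 y -28.1 -10.9
40 14 y -27.1 -9.9
44 7 y -26.5 -9.4
nose 64 -11.851317278099497 10.642512566594576 [-13.93339985 -10.34010559  -0.10880288]
```

Measured: the wedge's back is 1.9 mm clear of the groove back, the slot is 14.1 mm open, and the wedge sits 2.3 mm too far in -x. I'll correct and lower it.

>>> drive_tool:
  series:
    - [[0.0023, 0.001, 0.01], 0, 0.02]
    - [[0.0023, 0.001, 0.03], 0, 0.02]
    - [[0.0023, 0.001, 0.045], 0, 0.02]
    - [[0.0023, 0.001, 0.053], 0, 0.02]
    - [[0.0023, 0.0012, 0.057], 0, 0.02]
    - [[0.0023, 0.0014, 0.06], 0, 0.02]
    - [[0.0023, 0.0015, 0.062], 0, 0.02]
    - [[0.0023, 0.0015, 0.062], 0, 0.02]

```text
time_s: 5.35
position: [0.52, -0.0249, 0.2015]
tool_rot: [[0.985, -0.173, 0.0], [-0.173, -0.985, -0.0], [0.0, 0.0, -1.0]]
ft_force: [0.0, -1.1, -0.7]
grip_width: 0.0272
gripper_force: 34.7
```

>>> drive_tool:
  series:
    - [[0, 0, 0.001], 0, 0.02]
    - [[0, 0, 0.002], 0, 0.02]
    - [[0, 0, 0.003], 0, 0.02]
    - [[0, 0, 0.003], 0, 0.02]

```text
time_s: 5.75
position: [0.5199, -0.0248, 0.1983]
tool_rot: [[0.985, -0.173, -0.0], [-0.173, -0.985, 0.0], [-0.0, 0.0, -1.0]]
ft_force: [1.0, 0.3, -0.1]
grip_width: 0.0275
gripper_force: 34.7
```

>>> drive_tool:
  series:
    - [[0, 0, 0.001], 0, 0.02]
    - [[0, 0, 0.002], 0, 0.02]
    - [[0, 0, 0.003], 0, 0.02]
    - [[0, 0, 0.004], 0, 0.02]
    - [[0, 0, 0.004], 0, 0.02]

```text
time_s: 6.25
position: [0.5199, -0.0248, 0.1942]
tool_rot: [[0.985, -0.173, -0.0], [-0.173, -0.985, 0.0], [-0.0, -0.0, -1.0]]
ft_force: [0.7, -0.6, -0.5]
grip_width: 0.0272
gripper_force: 34.7
```

>>> drive_tool:
  series:
    - [[0, 0, 0.001], 0, 0.02]
    - [[0, 0, 0.002], 0, 0.02]
    - [[0, 0, 0.002], 0, 0.02]

```text
time_s: 6.55
position: [0.5199, -0.025, 0.1922]
tool_rot: [[0.985, -0.173, -0.0], [-0.173, -0.985, -0.0], [-0.0, 0.0, -1.0]]
ft_force: [-0.7, -1.8, -0.5]
grip_width: 0.0273
gripper_force: 34.7
```

>>> drive_tool:
  series:
    - [[0, 0, 0.001], 0, 0.02]
    - [[0, 0, 0.002], 0, 0.02]
    - [[0, 0, 0.002], 0, 0.02]

```text
time_s: 6.85
position: [0.5199, -0.0251, 0.1903]
tool_rot: [[0.985, -0.174, 0.0], [-0.174, -0.985, -0.001], [0.0, 0.001, -1.0]]
ft_force: [0.8, -3.2, -0.1]
grip_width: 0.0276
gripper_force: 34.8
```

>>> drive_tool:
  series:
    - [[0, 0.0003, 0], 0, 0.02]
    - [[0, 0.0006, 0.0005], 0, 0.02]
    - [[0, 0.0006, 0.001], 0, 0.02]
    - [[0, 0.0006, 0.001], 0, 0.02]

```text
time_s: 7.25
position: [0.5198, -0.0254, 0.1892]
tool_rot: [[0.985, -0.173, -0.0], [-0.173, -0.985, 0.0], [-0.0, -0.0, -1.0]]
ft_force: [-0.8, -1.6, 0.3]
grip_width: 0.0272
gripper_force: 34.8
```

>>> drive_tool:
  series:
    - [[0, 0.0003, 0.0005], 0, 0.02]
    - [[0, 0.0005, 0.001], 0, 0.02]
    - [[0, 0.0005, 0.0015], 0, 0.02]
    - [[0, 0.0005, 0.0015], 0, 0.02]

```text
time_s: 7.65
position: [0.5197, -0.0258, 0.1877]
tool_rot: [[0.985, -0.173, -0.0], [-0.173, -0.985, 0.0], [-0.0, -0.0, -1.0]]
ft_force: [-0.7, -0.2, 0.3]
grip_width: 0.0275
gripper_force: 34.8
```

>>> drive_tool:
  series:
    - [[0, 0, 0.0005], 0, 0.02]
    - [[0, 0, 0.001], 0, 0.02]
    - [[0, 0, 0.0015], 0, 0.02]
    - [[0, 0, 0.0015], 0, 0.02]

```text
time_s: 8.05
position: [0.5199, -0.0259, 0.1864]
tool_rot: [[0.985, -0.173, 0.0], [-0.173, -0.985, 0.0], [0.0, -0.0, -1.0]]
ft_force: [-0.9, 0.8, 1.6]
grip_width: 0.0273
gripper_force: 35.1
```

Lightly seated (1.6 N). I'll release it and go up.

>>> drive_tool:
  series:
    - [[0, 0, 0], 0, 0.03]
    - [[0, 0, 0], 0, 0.034]
    - [[0, 0, 0], 0, 0.04]
    - [[0, 0, 0], 0, 0.05]
    - [[0, 0, 0], 0, 0.06]
    - [[0, 0, 0], 0, 0.06]
    - [[0, 0, -0.01], 0, 0.06]
    - [[0, 0, -0.03], 0, 0.06]
    - [[0, 0, -0.055], 0, 0.06]
    - [[0, 0, -0.065], 0, 0.06]
    - [[0, 0, -0.065], 0, 0.03]
    - [[0, 0, -0.065], 0, 0.0]
    - [[0, 0, -0.065], 0, 0.0]
    - [[0, 0, -0.065], 0, 0.0]
    - [[0, 0, -0.065], 0, 0.0]
    - [[0, 0, -0.065], 0, 0.0]

```text
time_s: 9.65
position: [0.5197, -0.0259, 0.251]
tool_rot: [[0.985, -0.173, -0.001], [-0.173, -0.985, 0.0], [-0.001, -0.0, -1.0]]
ft_force: [1.0, -0.7, -0.1]
grip_width: -0.0003
gripper_force: 0.0
```

```bash
cat > meas.py <<'E'
import sys
from h import *
from rig import env
tag=sys.argv[1];d=snap('wrist',tag)
s=env.observe();t=np.array(s['position'][:2]);print(s['time_s'],np.round(s['position'],4),'f',np.round(s['ft_force'],1),s['grip_width'])
yaw=np.radians(-10);ex=np.array([np.cos(yaw),np.sin(yaw)]);ey=np.array([-ex[1],ex[0]])
C=cloud(d);L=np.stack([(C[...,:2]-t)@ex,(C[...,:2]-t)@ey,C[...,2]],-1)*1000
zmax=float(sys.argv[2])
m=np.all((L>[-45,-40,145])&(L<[45,40,zmax]),axis=2);w=L[m];print('n',len(w))
for z in range(150,int(zmax),8):
    q=w[abs(w[:,2]-z)<4]
    if len(q)>3: print(z,len(q),'x',np.percentile(q[:,0],[2,98]).round(1),'y',np.percentile(q[:,1],[2,98]).round(1))
n=L[np.all((L>[-12,-14,128])&(L<[12,35,142]),axis=2)];print('nose y',np.percentile(n[:,1],[0,2,5]) if len(n) else '')
E
python3 meas.py w4 215; python3 -c "
from h import *
cv2.imwrite('pics/w4b.png',cv2.convertScaleAbs(cv2.resize(ld('w4')['img'][:,:,::-1],(640,480)),alpha=1.5))"
```

```text
9.7 [ 0.5197 -0.0259  0.2511] f [ 0.6  0.  -0. ] 0.00028982539608184463
n 2480
150 58 x [12.6 13.2] y [-11.4   6.1]
158 32 x [12.4 13.2] y [-11.6   6.4]
182 74 x [18.4 20. ] y [-11.4  15. ]
190 128 x [19.1 20.1] y [-11.   14.7]
198 285 x [-19.4  20.1] y [-12.1  15.7]
206 1893 x [-20.1  18.8] y [-11.2  14.9]
nose y [-13.48739981 -13.40974667 -13.35238672]
```

View pics/w4b.png

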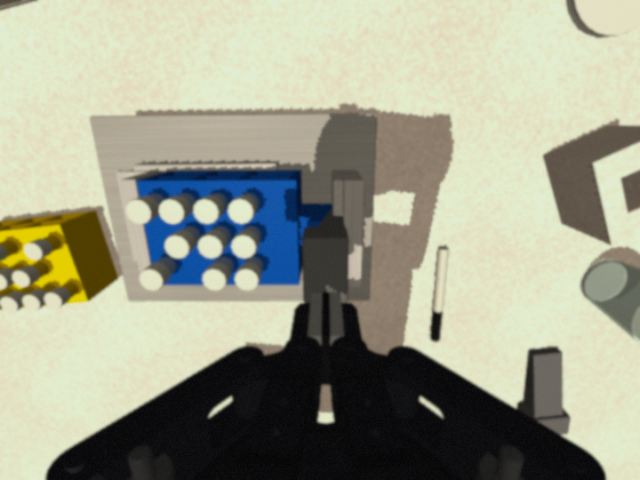

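The wedge stands upright by itself in the slot, head at (325,255). Now the taps: over to the centre of the head, then down slowly.

>>> drive_tool:
  series:
    - [[-0.002, -0.0017, 0.01], 0, 0.0]
    - [[-0.002, -0.0017, 0.025], 0, 0.0]
    - [[-0.002, -0.0017, 0.035], 0, 0.0]
    - [[-0.002, -0.0017, 0.04], 0, 0.0]
    - [[-0.002, -0.0017, 0.041], 0, 0.0]
    - [[-0.002, -0.0017, 0.042], 0, 0.0]
    - [[-0.002, -0.0017, 0.043], 0, 0.0]

```text
time_s: 10.4
position: [0.5183, -0.024, 0.2087]
tool_rot: [[0.985, -0.173, 0.001], [-0.173, -0.985, -0.0], [0.001, 0.0, -1.0]]
ft_force: [-0.4, 0.5, -0.4]
grip_width: -0.0002
gripper_force: 0.0
```

>>> drive_tool:
  series:
    - [[0, 0, 0.001], 0, 0.0]
    - [[0, 0, 0.002], 0, 0.0]

```text
time_s: 10.6
position: [0.5182, -0.0239, 0.2065]
tool_rot: [[0.985, -0.173, 0.0], [-0.173, -0.985, -0.0], [0.001, 0.0, -1.0]]
ft_force: [0.2, 0.2, -0.0]
grip_width: -0.0003
gripper_force: 0.0
```

>>> drive_tool:
  series:
    - [[0, 0, 0.001], 0, 0.0]
    - [[0, 0, 0.002], 0, 0.0]

```text
time_s: 10.8
position: [0.5181, -0.0239, 0.2043]
tool_rot: [[0.985, -0.173, 0.0], [-0.173, -0.985, 0.0], [0.0, -0.0, -1.0]]
ft_force: [-0.3, 0.0, -0.5]
grip_width: 0.0001
gripper_force: 0.0
```

>>> drive_tool:
  series:
    - [[0, 0, 0.001], 0, 0.0]
    - [[0, 0, 0.002], 0, 0.0]

```text
time_s: 11.0
position: [0.5182, -0.0239, 0.2025]
tool_rot: [[0.985, -0.173, 0.001], [-0.173, -0.985, -0.0], [0.001, 0.0, -1.0]]
ft_force: [0.9, -0.2, 2.0]
grip_width: 0.0001
gripper_force: 0.9
```

>>> drive_tool:
  series:
    - [[0, 0, 0.001], 0, 0.0]
    - [[0, 0, 0.002], 0, 0.0]

```text
time_s: 11.2
position: [0.5181, -0.0239, 0.2004]
tool_rot: [[0.985, -0.173, 0.0], [-0.173, -0.985, -0.0], [0.0, 0.0, -1.0]]
ft_force: [0.5, 0.0, 2.1]
grip_width: -0.0
gripper_force: 1.0
```

>>> drive_tool:
  series:
    - [[0, 0, 0.001], 0, 0.0]
    - [[0, 0, 0.002], 0, 0.0]
    - [[0, 0, 0.003], 0, 0.0]

```text
time_s: 11.5
position: [0.5181, -0.0239, 0.1972]
tool_rot: [[0.985, -0.173, 0.0], [-0.173, -0.985, 0.0], [0.0, -0.0, -1.0]]
ft_force: [-0.5, 0.6, 1.9]
grip_width: 0.0002
gripper_force: 1.0
```

>>> drive_tool:
  series:
    - [[0, 0, 0.001], 0, 0.0]
    - [[0, 0, 0.002], 0, 0.0]
    - [[0, 0, 0.003], 0, 0.0]

```text
time_s: 11.8
position: [0.5181, -0.0239, 0.1943]
tool_rot: [[0.985, -0.173, 0.0], [-0.173, -0.985, 0.0], [0.0, -0.0, -1.0]]
ft_force: [-0.2, 0.6, 1.5]
grip_width: 0.0
gripper_force: 1.0
```

>>> drive_tool:
  series:
    - [[0, 0, -0.01], 0, 0.0]
    - [[0, 0, -0.025], 0, 0.0]
    - [[0, 0, -0.025], 0, 0.0]

```text
time_s: 12.1
position: [0.5188, -0.0241, 0.2213]
tool_rot: [[0.985, -0.173, 0.003], [-0.173, -0.985, -0.001], [0.003, 0.0, -1.0]]
ft_force: [-0.3, 0.3, -0.7]
grip_width: 0.0006
gripper_force: 0.0
```

```bash
python3 meas.py w5 206
```

```text
12.15 [ 0.5184 -0.024   0.2201] f [-0.1 -0.5  0.5] -0.00022005574693236446
n 2390
150 27 x [14.  14.6] y [-12.9   5.2]
174 148 x [20.2 21.6] y [-12.8  13.2]
182 176 x [20.1 21.5] y [-12.9  13.3]
190 1921 x [-9.4 21.4] y [-13.3  13.5]
198 105 x [-4.4 19.7] y [-11.3  11.8]
nose y [4.32710427 5.64923494 5.93674391]
```

It is upright and going down well. Next tap.

>>> drive_tool:
  series:
    - [[0, 0, 0.012], 0, 0.0]
    - [[0, 0, 0.02], 0, 0.0]
    - [[0, 0, 0.0235], 0, 0.0]
    - [[0, 0, 0.0245], 0, 0.0]
    - [[0, 0, 0.0255], 0, 0.0]
    - [[0, 0, 0.0265], 0, 0.0]
    - [[0, 0, 0.0275], 0, 0.0]
    - [[0, 0, 0.0285], 0, 0.0]

```text
time_s: 12.95
position: [0.5182, -0.0239, 0.191]
tool_rot: [[0.985, -0.173, 0.001], [-0.173, -0.985, -0.0], [0.001, 0.0, -1.0]]
ft_force: [0.5, 0.8, 2.0]
grip_width: -0.0001
gripper_force: 1.0
```

>>> drive_tool:
  series:
    - [[0, 0, 0.001], 0, 0.0]
    - [[0, 0, 0.002], 0, 0.0]
    - [[0, 0, 0.003], 0, 0.0]

```text
time_s: 13.25
position: [0.5181, -0.0239, 0.1878]
tool_rot: [[0.985, -0.173, 0.0], [-0.173, -0.985, -0.0], [0.0, -0.0, -1.0]]
ft_force: [-1.1, 0.6, 2.3]
grip_width: -0.0001
gripper_force: 1.0
```

>>> drive_tool:
  series:
    - [[0, 0, 0.001], 0, 0.0]
    - [[0, 0, 0.002], 0, 0.0]
    - [[0, 0, 0.003], 0, 0.0]

```text
time_s: 13.55
position: [0.5181, -0.0239, 0.1847]
tool_rot: [[0.985, -0.173, 0.0], [-0.173, -0.985, 0.0], [0.0, -0.0, -1.0]]
ft_force: [0.3, -0.1, 1.7]
grip_width: 0.0004
gripper_force: 1.0
```

>>> drive_tool:
  series:
    - [[0, 0, 0.0005], 0, 0.0]
    - [[0, 0, 0.001], 0, 0.0]
    - [[0, 0, 0.0015], 0, 0.0]

```text
time_s: 13.85
position: [0.5181, -0.0239, 0.1833]
tool_rot: [[0.985, -0.173, 0.0], [-0.173, -0.985, 0.0], [0.0, -0.0, -1.0]]
ft_force: [-0.9, -0.1, 2.0]
grip_width: -0.0002
gripper_force: 1.0
```

>>> drive_tool:
  series:
    - [[0, 0, 0.0005], 0, 0.0]
    - [[0, 0, 0.001], 0, 0.0]
    - [[0, 0, 0.0015], 0, 0.0]

```text
time_s: 14.15
position: [0.5183, -0.0239, 0.1827]
tool_rot: [[0.985, -0.173, 0.001], [-0.173, -0.985, -0.0], [0.001, 0.0, -1.0]]
ft_force: [-1.3, 1.7, 12.5]
grip_width: 0.0002
gripper_force: 6.0
```

>>> drive_tool:
  series:
    - [[0, 0, 0.0005], 0, 0.0]
    - [[0, 0, 0.001], 0, 0.0]
    - [[0, 0, 0.0015], 0, 0.0]

```text
time_s: 14.45
position: [0.5186, -0.024, 0.1825]
tool_rot: [[0.985, -0.173, 0.003], [-0.173, -0.985, -0.001], [0.003, 0.0, -1.0]]
ft_force: [-5.5, 0.9, 22.0]
grip_width: -0.0
gripper_force: 10.8
```

The wedge met its stop at z=0.1825 m. The push reached 22 N, over the planned 10–15 N, because I had queued one step too many. No more pushing: I'll withdraw and check.

>>> drive_tool:
  series:
    - [[0, 0, -0.005], 0, 0.0]
    - [[0, 0, -0.02], 0, 0.0]
    - [[0, 0, -0.05], 0, 0.0]
    - [[0, 0, -0.085], 0, 0.0]
    - [[0, 0, -0.12], 0, 0.0]
    - [[0, 0, -0.13], 0, 0.0]
    - [[0, 0, -0.13], 0, 0.0]
    - [[0, 0, -0.13], 0, 0.0]

```text
time_s: 15.25
position: [0.5177, -0.0238, 0.3088]
tool_rot: [[0.985, -0.174, -0.002], [-0.174, -0.985, 0.001], [-0.003, -0.0, -1.0]]
ft_force: [-1.0, 1.0, -0.1]
grip_width: 0.0
gripper_force: 0.0
```

```bash
python3 meas.py w6 200; python3 -c "
from h import *
d=snap('scene','s6')
a=cv2.resize(d['img'][150:270,270:420,::-1],(600,480),interpolation=cv2.INTER_CUBIC);cv2.imwrite('pics/s6b.png',cv2.convertScaleAbs(a,alpha=1.5))"
```

```text
15.3 [ 0.5176 -0.0238  0.3086] f [ 0.  -0.5 -0.5] 2.017499114582181e-05
n 1424
158 8 x [20.8 22.2] y [-13.6  13.7]
166 50 x [21.8 22.7] y [-12.4  12.7]
174 54 x [22.  22.8] y [-12.2  12.5]
182 1312 x [-20.   22.2] y [-13.1  13.3]
nose y [16.32662516 16.3554492  16.42016191]
```

View pics/s6b.png

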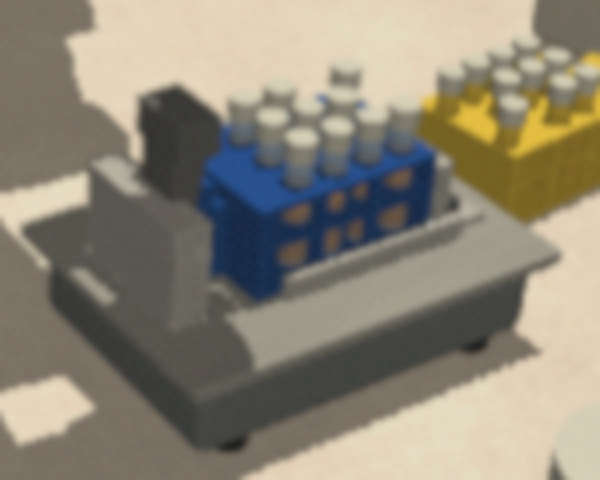

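The wedge sits upright and tight at (180,140), the rack is against the fence, and nothing else was disturbed. Handing in.

```bash
python3 -c "
from rig import env
print(env.close_job())"
```

```text
the job is handed in; nothing more can be done
None
```

The wedge was set in the slot and let go, then pushed down in slow, light steps with the closed gripper until it stopped and sat tight with the rack against the fence; the last push reached 22 N rather than the 10–15 N meant (no cracks visible), and the job was handed in at about 15 s with the hand clear.

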